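# Right the fallen sample bottle and fill it at the dispenser

## Robot

A 7-joint arm with a two-finger parallel gripper is mounted at the origin on the work surface. World frame = base frame: x ahead of the robot, y to its left, z up, the work surface at z = 0. Lengths are in mm, angles in rad, forces in N, time in s.
With the tool pointing down it reaches from about 425 to 875 mm from the base axis. Payload 8.4 kg.
Tool frame: the origin (TCP) lies midway between the tips of the shut fingers; the grasp point (between the pads) lies 19 mm behind it; z points along the fingers, y is the line along which they close (so a half turn about z gives the same grasp; the last joint's range is limited). The gripper opens to 87 mm and grips with 3 to 60 N. Pads are 19 mm wide; open, the fingers measure 117 mm over their backs; the gripper's body (75 mm by 190 mm) begins 51 mm behind the grasp point.
Start: joints at [-0.099, 0.333, 0.04, 1.465, -0.013, 1.343, -0.059], TCP at [649.972, -0.012, 222.546] pointing down, gripper open.
Joint ranges: [-2.58, 2.58], [-0.38, 2.09], [-1.3, 1.39], [0.25, 2.4], [-1.5, 4.64], [0.08, 2.09], [-2.65, 2.65]. Speed limits (rad/s): [2.22, 2.22, 2.79, 2.79, 3.14, 3.14, 3.14].

## Interface

Orientations are given as a 3x3 rotation matrix whose columns are the frame's x, y, z axes.
In Python, from cell import status, grab_frame, workorder gives the robot as it stands.
- The arm moves only by the shell command python3 -m inch 'ROWS' [OPENING] [FORCE]. ROWS is JSON, a list of rows, each a list of 6 numbers: the shift along the world's x, y, z normalised to -1 to 1, where 1 is 0.03 m, then the turn, a rotation vector about the world's x, y, z normalised to -1 to 1, where 1 is 0.12 rad. In form: [[x, y, z, ax, ay, az], ...]. A call has 1 to 12 rows; each row shifts and turns the commanded pose from where the row before left it; what a row does not reach is not made up. A row lasts 1/8 s, in which the tool goes at most 62.5 mm and 10.7 degrees, less where a joint would pass 70% of its speed; a pose out of reach is approached as far as the arm can. A call with a number of a shift or a turn outside -1 to 1 is refused whole. A call with a gripper value outside its range is refused whole. OPENING is the opening, from 0 (shut) to 1 (fully open), set as the call begins (- or left out, the last holds). The fingers move at their own pace and stop on an object; FORCE is the grip in N (left out, the last holds). Time passes only in rows, so rows that do not move let the fingers close. It gives the time, the measured TCP pose, the force, the opening and the grip force at its end, in the units of the state.
- status.state(): the state, without advancing time (a new reading comes with each control period).
- grab_frame(name): name is "scene" or "side" or "wrist"; returns a dict with "img" (384x512x3 uint8, red, green, blue), "K" (3x3 intrinsics, pixels), "origin" and "rotation" of the camera in the world. Camera axes: x right, y down, z forward; pixel columns grow to the right and rows downward; lengths in mm; the calibration is good to about 2 mm. The wrist camera is an equidistant fisheye: a pixel r from the principal point sees the ray r / f radians off the axis. A picture is of the moment at which its call begins. There is no depth.
- workorder.sign_off(): hands the job in; it is judged then, once.
The state is a dict: "t": time; "joint_pos": joint angles; "joint_velocities": joint speeds; "joint_efforts": joint torques, N m; "position": TCP position; "orientation": TCP orientation; "ft_force": force on the tool from outside, world axes, zero at the start; "torque": the same for the moment, N m; "gripper_width": finger opening in mm; "finger_force": force on a finger pad.
Only numpy, scipy, OpenCV 4.12 (cv2) and the standard library are available. Lean on these libraries where they do the work, as an engineer would, in place of code of your own. Each camera call takes 0.05 s, during which the arm holds its last target. There are 200 camera calls.

## Task

The capped bottle under the dispenser's spout is full: keep it upright and stand it in the shallow tray. Then pick up the open bottle that has fallen over, stand it upright on the dispenser's base plate with its mouth centred under the spout, let go, and press the dispenser's plunger fully down and let it spring back. Set the bottles down rather than dropping them, don't press the plunger before the open bottle is standing in place, and leave the other things on the bench where they are.

Things in the scene. Friction and masses are not known exactly. Their poses are not given: they have to be found in the camera images.
- open_bottle: Open, empty white plastic bottle lying on one side: square body 48 x 48 mm, 70 mm long, then a 10 mm shoulder and a round neck 32 mm across with a dark 26 mm mouth; 96 mm from foot to mouth, about 0.08 kg. Origin on its axis midway, 48 mm from foot and mouth; z points from foot to mouth, x and y are square to the flat sides, which span z from -48 to +22 mm.
- capped_bottle: The same square bottle with a grey ribbed screw cap 37 mm across, 96 mm tall, about 0.16 kg, standing under the spout. Origin on its axis 48 mm above the foot; z points up, x and y are square to the flat sides.
- dispenser: Fixed round amber bottle, radius 46 mm, collar 160 to 186 mm high, plunger above. Base plate 3 mm thick, 96 mm wide, from x = -165 to +25 mm, dark pad (radius 36 mm) under the spout. Spout: 10 mm bar from the collar along -x at 175 mm height, bent down at x = -110 mm to a tip 151 mm above the bench. Origin on the bottle's axis at bench level; z up, -x towards the spout.
- spout_tip (a point): Lower tip of the spout, 151 mm above the bench and 148 mm above the base plate.
- pad (a point): Centre of the dark pad on top of the base plate, straight under the spout tip, 3 mm above the bench.
- plunger_top (a point): Centre of the flat top of the plunger cap (50 mm across, 18 mm thick), 236 mm above the bench when up; on the dispenser bottle's axis.
- plunger (a joint): Plunger travel: 0 up, 0.014 m fully down; a spring of about 2.5 N at the top and 8 N fully down pushes it back.
- tray: Fixed shallow grey tray, open on top, 150 x 150 mm outside, walls 4 mm thick and 14 mm high, floor 4 mm thick. Origin at the centre of its underside, z up, axes along its sides.
- tip_box: Bystander: low grey box with clear lid, 82 x 62 x 42 mm. Origin at the centre of its underside.
- dishes: Bystander: stack of three round dishes, 80 mm across, 40 mm high. Origin at the centre of the underside.
- beaker: Bystander: glass beaker, 68 mm across, 85 mm high. Origin at the centre of its underside.
- round_bottle: Bystander: round white bottle, 60 mm across, 150 mm high. Origin at the centre of its underside.
- jar: Bystander: small amber jar with black lid, 44 mm across, 58 mm high. Origin at the centre of its underside.
- timer: Bystander: flat bench timer, 65 x 85 x 20 mm. Origin at the centre of its underside.
Not all that is in view belongs to the job. What is shaped like the open_bottle but brown or purple is not meant.

How it is judged (in metres and radians):
On the way, in this order (a step that is already met when the one before it is completed fails the run):
1. The capped bottle stands upright in the tray, released (x of capped_bottle in the frame of tray between -0.058 and 0.058 m and y of capped_bottle in the frame of tray between -0.058 and 0.058 m and angle between capped_bottle's own z axis and vertical below 0.12 rad and height (world z) of capped_bottle below 0.058 m and linear speed of capped_bottle below 0.03 m/s and contact force between the fingers and capped_bottle below 0.3 N), for 0.2 s.
2. The open bottle stands upright on the base plate, its mouth under the spout, released (horizontal distance between open_bottle and spout_tip below 0.013 m and angle between open_bottle's own z axis and vertical below 0.12 rad and height (world z) of open_bottle below 0.057 m and linear speed of open_bottle below 0.03 m/s and contact force between the fingers and open_bottle below 0.3 N), for 0.2 s.
3. The plunger is pressed fully down (value of joint plunger above 0.0115 m), for 0.05 s.
At the end, for the whole second after the job is handed in: The capped bottle stands in the tray, upright within 7 degrees; the open bottle stands on the base plate, upright within 7 degrees, its axis within 13 mm of the spout tip seen from above; both are released and at rest; the plunger is up again (within 2 mm) (all of step 1 and all of step 2 and value of joint plunger below 0.002 m); the robot touches nothing.
It fails at once if The plunger is pressed while the open bottle is not standing under the spout (value of joint plunger above 0.005 m and not (horizontal distance between open_bottle and spout_tip below 0.013 m and angle between open_bottle's own z axis and vertical below 0.12 rad and height (world z) of open_bottle below 0.057 m)).
It fails at once if The capped bottle is tipped by more than 35 degrees (angle between capped_bottle's own z axis and vertical above 0.61 rad).
It fails at once if A bottle is dropped or knocked over (faster than 0.75 m/s while not in the fingers) ((linear speed of open_bottle above 0.75 m/s and contact force between the fingers and open_bottle below 0.05 N) or (linear speed of capped_bottle above 0.75 m/s and contact force between the fingers and capped_bottle below 0.05 N)).
It fails at once if A bystander is moved by more than 30 mm (distance of any of tip_box, dishes, beaker, round_bottle, jar, timer from where it was at the start of the episode above 0.03 m).
It also fails if it takes over 72 s, if anything falls off the work surface, if the arm or the gripper's body presses on something with over 40 N, if the wrist force passes 120 N, or if a joint passes its speed limit or range.

## Working session

There is one attempt and no reset: what is moved stays moved. The work goes in short steps, Python scripts to look and compute and a shell command to move; the robot and the scene stay as the last step left them, time stands still between calls to the robot, and variables do not carry over. Pictures are saved under pics/ and viewed, at most 10 in all, crops included, and the job is handed in when it is done.

```bash
mkdir -p pics; ls; python3 - <<'E'
from cell import status, grab_frame
import cv2
for n in("scene","side","wrist"):
    f=grab_frame(n); cv2.imwrite(f"pics/{n}0.png",f["img"][:,:,::-1]); print(n,f["K"],f["origin"],f["rotation"])
s=status.state(); print(s["t"],s["position"],s["orientation"],s["gripper_width"])
E
```

```text
pics
scene [[461.26241907   0.         252.06723106]
 [  0.         461.26241907 185.95277762]
 [  0.           0.           1.        ]] [1231.84450871  152.56629071 1183.60386338] [[-0.25469924  0.79522451 -0.55022385]
 [ 0.96688687  0.21887439 -0.13123944]
 [ 0.01606509 -0.5654308  -0.82463927]]
side [[387.82841487   0.         255.69089088]
 [  0.         387.82841487 191.56850453]
 [  0.           0.           1.        ]] [206.70736885 815.50553472 858.43777181] [[-0.91574318 -0.2455555   0.31798889]
 [-0.40175933  0.55581352 -0.72777797]
 [ 0.00196736 -0.79421271 -0.60763665]]
wrist [[297.31863964   0.         258.76505864]
 [  0.         297.31863964 195.07496883]
 [  0.           0.           1.        ]] [648.97820332  83.70290853 383.22258177] [[ 9.99995745e-01  1.30099733e-03 -2.61113191e-03]
 [ 4.45780496e-04 -9.52686590e-01 -3.03954047e-01]
 [-2.88303376e-03  3.03951590e-01 -9.52683116e-01]]
0.15 [ 6.49638662e+02 -2.41180490e-02  2.21875968e+02] [[ 6.72776159e-06  9.99999249e-01 -1.22531151e-03]
 [ 9.99999994e-01 -6.86191180e-06 -1.09478361e-04]
 [-1.09486687e-04 -1.22531077e-03 -9.99999243e-01]] 86.90820041265124
```

View pics/scene0.png

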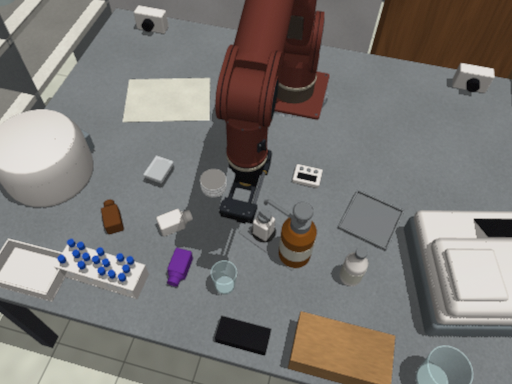

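View pics/side0.png

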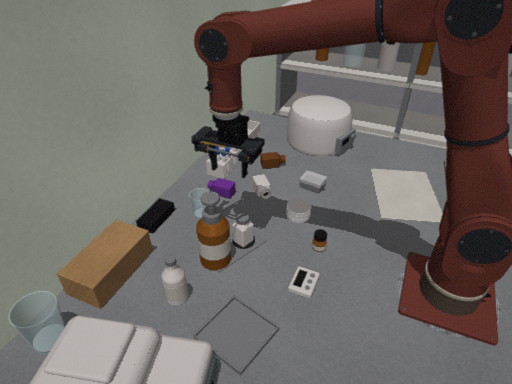

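The scene view shows the open bottle at about (172,222) with its mouth to the right. The capped bottle is at (264,225), the dispenser at (298,240) and the tray at (370,220). The side view shows the jar at (320,240), the capped bottle at (243,233) and the tray at (237,332). I'll enlarge both views to measure.

```bash
cat > h.py <<'E'
import numpy as np, cv2
from cell import grab_frame
def onz(f,u,v,z):
    "pixel -> world xy on plane z (pinhole cameras)"
    d=f["rotation"]@np.linalg.inv(f["K"])@[u,v,1]; o=np.array(f["origin"])
    return (o+d*(z-o[2])/d[2])[:2].round(1)
def proj(f,P):
    c=np.array(f["rotation"]).T@(np.array(P,float)-f["origin"]); p=f["K"]@c; return p[:2]/p[2]
def tri(fs,uvs):
    "least-squares meeting point of rays"
    A=np.zeros((3,3));b=np.zeros(3)
    for f,(u,v) in zip(fs,uvs):
        d=f["rotation"]@np.linalg.inv(f["K"])@[u,v,1]; d/=np.linalg.norm(d); M=np.eye(3)-np.outer(d,d); A+=M; b+=M@f["origin"]
    return np.linalg.solve(A,b).round(1)
def crop(f,x0,y0,w,h,s,name):
    cv2.imwrite(name,cv2.resize(f["img"][y0:y0+h,x0:x0+w,::-1],None,fx=s,fy=s,interpolation=cv2.INTER_CUBIC))
E
python3 - <<'E'
from h import *
a=grab_frame("scene"); b=grab_frame("side")
crop(a,140,160,266,140,3,"pics/sc1.png"); crop(b,180,140,160,200,3,"pics/si1.png")
for n,p,z in [("open",(172,222),24),("neck",(187,217),24),("cappedfoot",(264,238),0),("tray",(370,220),10),("disp",(303,209),236),("beaker",(224,285),0),("dishes",(213,180),40),("timer",(308,174),20),("rb",(352,280),0)]: print(n,onz(a,*p,z))
for n,p,z in [("jar",(320,235),58),("plg",(211,200),236),("traycorners",(239,300),14),("",(278,329),14),("",(240,365),14),("",(195,334),14),("timer",(305,281),20)]: print(n,onz(b,*p,z))
E
```

```text
open [ 641.3 -222.6]
neck [ 614.1 -186.5]
cappedfoot [609.3  43.9]
tray [474.2 332.4]
disp [632.2 137.5]
beaker [777.  -26.2]
dishes [ 479.1 -149.1]
timer [365.4 124.2]
rb [671.6 307.9]
jar [366.1 -26.2]
plg [623.1 149. ]
traycorners [500.6 250.6]
 [376.1 289.3]
 [421.8 409.5]
 [555.1 383. ]
timer [360.4 125.4]
```

View pics/sc1.png

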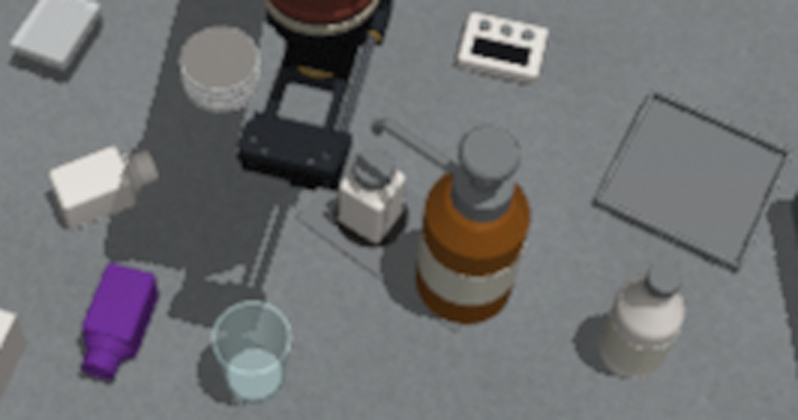

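View pics/si1.png

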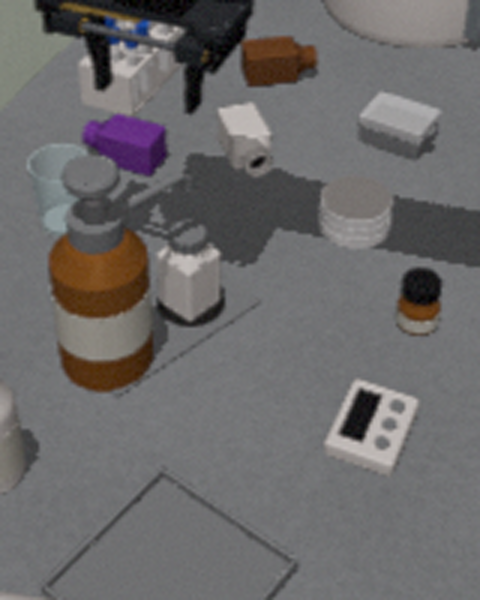

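The crops show the tray corners clearly: (655,96), (786,153), (737,268) and (596,203) in the scene crop. The plunger cap is at (490,147) and the spout bend at (379,127). I need finer views of both bottles, so I'll make one mosaic.

```bash
python3 - <<'E'
from h import *
a=grab_frame("scene"); b=grab_frame("side")
def c(f,x,y): return cv2.resize(f["img"][y:y+42,x:x+56,::-1],None,fx=7,fy=7,interpolation=cv2.INTER_CUBIC)
cv2.imwrite("pics/mos.png",np.vstack([np.hstack([c(a,240,198),c(b,212,206)]),np.hstack([c(a,148,200),c(b,238,164)])]))
S=lambda x,y:(140+x/3,160+y/3)
T=np.array([onz(a,*S(*p),14) for p in [(655,96),(786,153),(737,268),(596,203)]]); print(T,T.mean(0),[np.linalg.norm(T[i]-T[i-1]) for i in range(4)])
ps=S(490,147); pb=(210.3,197.7)
print("plunger",onz(a,*ps,236),onz(b,*pb,236),tri([a,b],[ps,pb])); print("bend",onz(a,*S(379,127),175))
E
```

```text
[[386.8 285.8]
 [420.3 420.8]
 [561.2 385.6]
 [526.8 246.5]] [473.775 334.675] [np.float64(145.41145071829794), np.float64(139.09439241033408), np.float64(145.23033429693677), np.float64(143.2905091065002)]
plunger [632.  138.3] [629.4 141.4] [630.8 138.5 233.7]
bend [598.8  40.8]
```

View pics/mos.png

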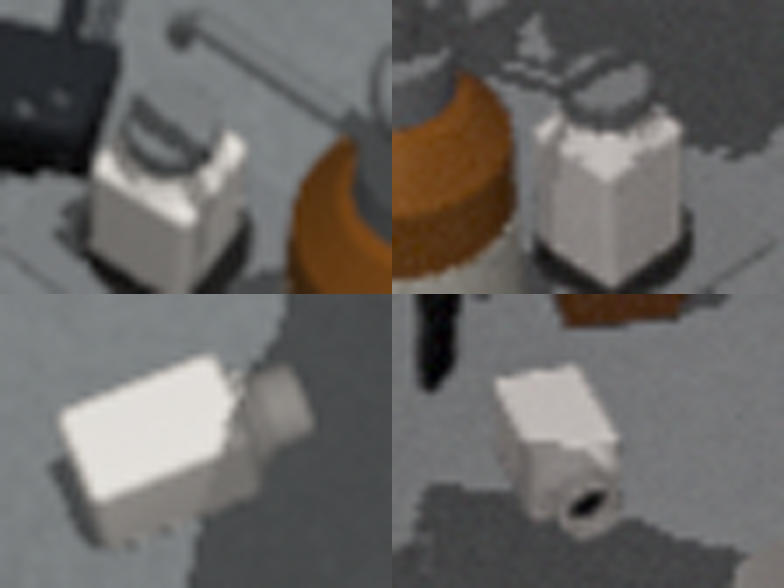

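The mosaic shows the corners of the capped bottle's shoulder and the open bottle's top face clearly in both views. Now I'll turn them into positions.

```bash
python3 - <<'E'
from h import *
a=grab_frame("scene"); b=grab_frame("side")
def A(x,y,ox,oy): return (ox+(x-3)/7,oy+(y-3)/7)
def show(n,f,pts,o,z):
    P=np.array([onz(f,*A(*p,*o),z) for p in pts]); print(n,P.tolist(),"mean",P.mean(0).round(1)); 
    for i in range(len(P)): d=P[i]-P[i-1]; print("   len %.1f ang %.1f"%(np.linalg.norm(d),np.degrees(np.arctan2(d[1],d[0]))))
show("capS",a,[(95,168),(188,224),(245,150)],(240,198),73)
show("capB",b,[(148,130),(220,182),(290,130)],(212,206),73)
print("foot",onz(a,*A(183,290,240,198),3),onz(b,*A(218,285,212,206),3))
show("opS",a,[(62,118),(100,206),(250,144),(212,63)],(148,200),48)
show("opB",b,[(105,84),(185,71),(226,146),(138,146)],(238,164),48)
print("mouth",onz(b,*A(588-392,503-294,238,164),24))
S=lambda x,y:(140+x/3,160+y/3)
p,q=onz(a,*S(300,210),3),onz(a,*S(380,275),3); print("plate edge",p,q,np.degrees(np.arctan2(*(q-p)[::-1])))
S=lambda x,y:(180+x/3,140+y/3)
p,q=onz(b,*S(260,302),3),onz(b,*S(122,393),3); print("plate edge",p,q,np.degrees(np.arctan2(*(q-p)[::-1])))
E
```

```text
capS [[605.8, 9.2], [620.7, 50.8], [582.1, 64.7]] mean [602.9  41.6]
   len 60.3 ang -66.9
   len 44.2 ang 70.3
   len 41.0 ang 160.2
capB [[616.2, 50.1], [574.2, 66.9], [560.5, 25.5]] mean [583.6  47.5]
   len 60.9 ang 23.8
   len 45.2 ang 158.2
   len 43.6 ang -108.3
foot [612.7  49.7] [579.9  59.7]
opS [[648.0, -263.8], [682.2, -234.2], [639.4, -186.2], [607.2, -214.1]] mean [ 644.2 -224.6]
   len 64.3 ang -50.6
   len 45.2 ang 40.9
   len 64.3 ang 131.7
   len 42.6 ang -139.1
opB [[679.6, -238.2], [646.2, -265.9], [601.8, -213.3], [642.3, -195.4]] mean [ 642.5 -228.2]
   len 56.8 ang -48.9
   len 43.4 ang -140.3
   len 68.8 ang 130.2
   len 44.3 ang 23.8
mouth [ 607.3 -188.1]
plate edge [603.8 -29.6] [651.1  61.9] 62.66375390257828
plate edge [522.    7.6] [595.7 174.1] 66.12377572613723
```

Capped bottle: about (591,37), flats at 70°. Dispenser axis: about (631,139), spout direction about -110°. Open bottle: about (643,-226), mouth direction about 131°. I'll approach the capped bottle from the side away from the dispenser, pointing along azimuth 70° and tilted. First step is yaw and tilt at a standoff.

```bash
python3 -m inch '[[-0.67,-0.5,0,0,0,-0.73],[-0.67,-0.5,0,0,0,-0.73],[-0.67,-0.5,0,0,0,-0.73],[-0.67,-0.5,0,0,0,-0.73],[0,0,0,0.85,-0.31,0],[0,0,0,0.85,-0.31,0],[0,0,0,0.85,-0.31,0],[0,0,0,0.85,-0.31,0],[0,0,0,0.85,-0.31,0],[0,0,0,0.85,-0.31,0],[0,0,0,0.85,-0.31,0],[0,0,0,0.85,-0.31,0]]' 1 20
python3 - <<'E'
from cell import status
s=status.state(); print(s["joint_pos"],s["orientation"])
from h import *
w=grab_frame("wrist"); cv2.imwrite("pics/w1.png",w["img"][:,:,::-1]); print(w["origin"])
a=grab_frame("scene"); cv2.imwrite("pics/s2.png",a["img"][:,:,::-1])
E
```

```text
t: 1.95
position: [569.8, -60.4, 223.0]
orientation: [[0.22, 0.939, 0.264], [0.604, -0.344, 0.719], [0.766, 0.001, -0.643]]
ft_force: [-0.6, 0.2, -0.6]
gripper_width: 87.1
finger_force: 0.0
[ 0.36783494  0.28792303  0.18948216  1.81517613 -0.92042783  1.39704857
  0.5468139 ] [[ 2.20471827e-01  9.39116098e-01  2.63539612e-01]
 [ 6.04441069e-01 -3.43598984e-01  7.18742465e-01]
 [ 7.65534563e-01  8.31700959e-04 -6.43394235e-01]]
[ 544.69539777 -126.50714308  390.96657711]
```

View pics/w1.png

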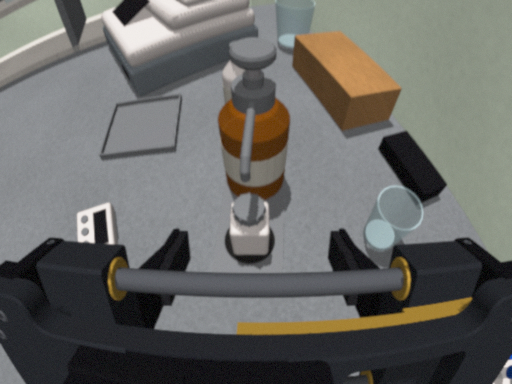

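The wrist view shows the capped bottle nearly face-on, with the cap top at (249,206), the spout tip at (247,176), the plunger top at (252,47) and the pad ellipse spanning columns 226–274. I'll triangulate these through the fisheye model.

```bash
cat >> h.py <<'E'
def wz(f,u,v,z):
    "fisheye pixel -> world xy on plane z"
    K=f["K"]; x,y=u-K[0,2],v-K[1,2]; r=np.hypot(x,y); t=r/K[0,0]
    d=f["rotation"]@np.array([x/r*np.sin(t),y/r*np.sin(t),np.cos(t)]); o=np.array(f["origin"])
    return (o+d*(z-o[2])/d[2])[:2].round(1)
E
python3 - <<'E'
from h import *
w=grab_frame("wrist")
for n,u,v,z in [("cap",249,206,99),("tip",247,176,151),("plg",252,47,236),("padL",226,238,3),("padR",274,238,3),("padbot",250,262,3),("fL",231,229,73),("fR",270,229,73),("footL",231,254,3),("footR",268,254,3),("tr",103,158,14),("tr",180,152,14),("tr",183,96,14),("tr",119,104,14)]: print(n,wz(w,u,v,z))
crop(w,190,20,110,260,2.3,"pics/w1c.png")
E
```

```text
cap [590.2  33.1]
tip [591.3  37. ]
plg [630.9 128.9]
padL [557.4  48.4]
padR [621.2  24.9]
padbot [577.4   2.8]
fL [564.1  25.4]
fR [607.1   9.5]
footL [556.6  22.8]
footR [604.6   5.2]
tr [386.4 266.3]
tr [528.3 220.6]
tr [561.5 370.4]
tr [423.9 412.2]
```

View pics/w1c.png

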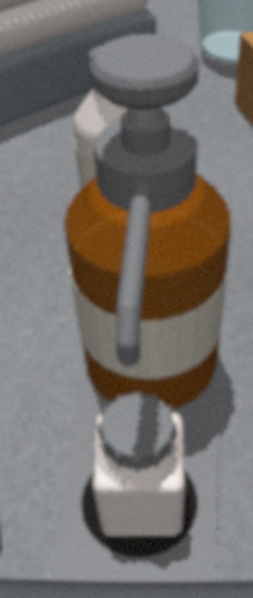

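```bash
python3 -m inch '[[-0.01,0.24,-0.74,0,0,0],[-0.01,0.24,-0.74,0,0,0],[-0.01,0.24,-0.74,0,0,0],[-0.01,0.24,-0.74,0,0,0],[-0.01,0.24,-0.74,0,0,0],[0.11,0.3,-0.27,0,0,0],[0.11,0.3,-0.27,0,0,0],[0.11,0.3,-0.27,0,0,0],[0.11,0.3,-0.27,0,0,0],[0,0,0,0,0,0]]'
python3 - <<'E'
from h import *
w=grab_frame("wrist"); crop(w,130,150,256,192,3,"pics/w2.png")
E
```

```text
t: 3.35
position: [581.1, 13.2, 78.7]
orientation: [[0.222, 0.94, 0.26], [0.606, -0.342, 0.718], [0.764, -0.001, -0.646]]
ft_force: [-1.0, -0.3, 0.1]
gripper_width: 87.2
finger_force: 0.0
```

View pics/w2.png

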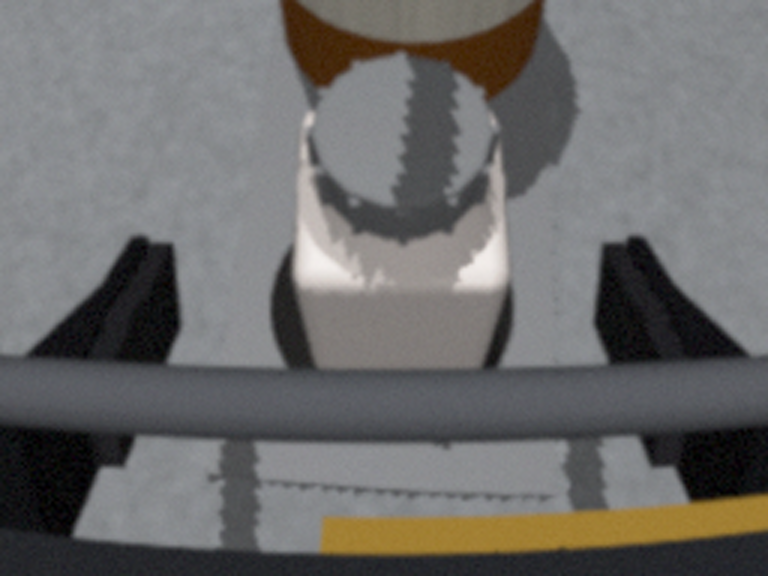

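The wrist view shows the bottle between the open fingers, about 3 mm right of centre. I'll advance with that correction and close.

```bash
python3 -m inch '[[0.13,0.27,-0.26,0,0,0],[0.13,0.27,-0.26,0,0,0],[0.13,0.27,-0.26,0,0,0],[0.13,0.27,-0.26,0,0,0],[0,0,0,0,0,0]]'; python3 -m inch '[[0,0,0,0,0,0],[0,0,0,0,0,0],[0,0,0,0,0,0],[0,0,0,0,0,0],[0,0,0,0,0,0],[0,0,0,0,0,0]]' 0 25
```

```text
t: 4.03
position: [596.5, 45.6, 47.2]
orientation: [[0.222, 0.94, 0.26], [0.606, -0.342, 0.718], [0.764, -0.002, -0.646]]
ft_force: [-1.3, -0.3, -0.4]
gripper_width: 87.0
finger_force: 0.0
t: 4.78
position: [596.8, 44.4, 48.0]
orientation: [[0.222, 0.939, 0.262], [0.607, -0.343, 0.717], [0.763, -0.001, -0.646]]
ft_force: [-1.2, -0.5, 0.8]
gripper_width: 47.6
finger_force: 25.0
```

```bash
python3 -m inch '[[0,0,0.35,0,0,0],[0,0,0.35,0,0,0],[-0.28,-0.78,0,0,0,0],[-0.28,-0.78,0,0,0,0],[-0.28,-0.78,0,0,0,0],[-0.28,-0.78,0.3,0,0,0],[0,0,0.8,0,0,0],[0,0,0.6,0,0,0],[-0.9,0.5,0,0,0,0],[-0.9,0.5,0,0,0,0],[-0.9,0.5,0,0,0,0],[0,0,0,0,0,0]]'; python3 -m inch '[[0,0.8,0,0,0,0],[0,0.8,0,0,0,0],[0,0.8,0,0,0,0],[0,0.8,0,0,0,0],[0,0.8,0,0,0,0],[0,0.8,0,0,0,0],[0,0.8,0,0,0,0],[0,0.8,0,0,0,0],[0,0.8,0,0,0,0],[0,0.8,0,0,0,0],[0,0.8,0,0,0,0],[0,0,0,0,0,0]]'
```

```text
t: 6.28
position: [480.5, -3.4, 120.2]
orientation: [[0.222, 0.94, 0.261], [0.606, -0.342, 0.718], [0.764, -0.002, -0.646]]
ft_force: [0.1, 0.0, -1.4]
gripper_width: 48.1
finger_force: 25.0
t: 7.78
position: [480.6, 262.7, 120.0]
orientation: [[0.22, 0.941, 0.258], [0.607, -0.339, 0.719], [0.764, -0.001, -0.646]]
ft_force: [0.3, 0.8, -1.5]
gripper_width: 47.7
finger_force: 25.0
```

```bash
python3 -m inch '[[0,0.9,0,0,0,0],[0,0.9,0,0,0,0],[0,0.85,0,0,0,0],[0,0,-0.6,0,0,0],[0,0,-0.6,0,0,0],[0,0,-0.6,0,0,0],[0,0,-0.3,0,0,0],[0,0,-0.1,0,0,0],[0,0,0,0,0,0]]'; python3 -c "
from h import *
a=grab_frame('side'); crop(a,150,230,200,150,4,'pics/t.png')"
```

```text
t: 8.9
position: [481.8, 338.0, 56.6]
orientation: [[0.225, 0.939, 0.26], [0.61, -0.344, 0.714], [0.76, -0.002, -0.65]]
ft_force: [-0.1, -0.2, -1.9]
gripper_width: 47.8
finger_force: 25.0
```

View pics/t.png

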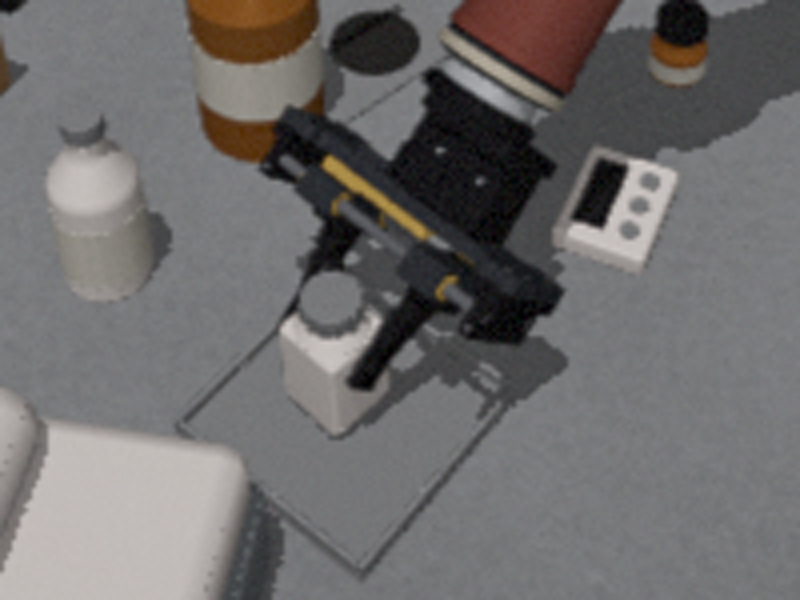

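The side view shows the bottle upright over the tray and well inside its walls. The bare pad is now visible at crop (375,42). Lowering the last few millimetres.

```bash
python3 -m inch '[[0,0,-0.1,0,0,0],[0,0,-0.07,0,0,0],[0,0,-0.06,0,0,0],[0,0,0,0,0,0]]'; python3 -c "
from h import *
print(onz(grab_frame('side'),150+375/4,230+42/4,3))"
```

```text
t: 9.45
position: [481.6, 338.4, 49.7]
orientation: [[0.224, 0.939, 0.259], [0.61, -0.343, 0.714], [0.76, -0.002, -0.65]]
ft_force: [0.2, 0.3, -3.3]
gripper_width: 47.7
finger_force: 25.0
[587.6  35.7]
```

```bash
python3 -m inch '[[0,0,-0.05,0,0,0],[0,0,0,0,0,0]]';  python3 -m inch '[[0,0,0,0,0,0],[0,0,0,0,0,0],[0,0,0,0,0,0],[0,0,0,0,0,0]]' 1
```

```text
t: 9.75
position: [482.1, 338.9, 49.1]
orientation: [[0.223, 0.94, 0.26], [0.609, -0.342, 0.715], [0.761, -0.001, -0.649]]
ft_force: [-1.9, -1.5, 4.1]
gripper_width: 47.9
finger_force: 25.0
t: 10.25
position: [481.7, 338.5, 48.3]
orientation: [[0.224, 0.939, 0.259], [0.61, -0.343, 0.714], [0.76, -0.002, -0.65]]
ft_force: [-0.2, 0.5, 0.1]
gripper_width: 80.1
finger_force: 0.0
```

Released. I'll retract along the tool axis and come back on the robot side of the dispenser, and compute the pick pose for the open bottle.

```bash
python3 -m inch '[[-0.26,-0.71,0.65,0,0,0],[-0.26,-0.71,0.65,0,0,0],[-0.26,-0.71,0.65,0,0,0],[-0.26,-0.71,0.65,0,0,0],[0.2,-0.5,0.7,0,0,0],[0.2,-0.9,0.5,0,0,0],[0.2,-0.9,0,0,0,0],[0.2,-0.9,0,0,0,0],[0.2,-0.9,0,0,0,0],[0,-0.9,0,0,0,0],[0,-0.9,0,0,0,0],[0,0,0,0,0,0]]'
cat >> h.py <<'E'
from scipy.spatial.transform import Rotation as Ro
def pick(azm,th=40):
    m=np.array([np.cos(np.radians(azm)),np.sin(np.radians(azm)),0]); z=np.array([0,0,1.]); t=np.radians(th)
    d=-np.cos(t)*z-np.sin(t)*m; x=np.cos(t)*m-np.sin(t)*z; return np.stack([x,np.cross(d,x),d],1)
def turn(R0,R1): r=Ro.from_matrix(R1@R0.T).as_rotvec(); return (r/.12).round(2)
E
python3 - <<'E'
from h import *
from cell import status
s=status.state(); R=np.array(s["orientation"]); Ri=pick(130.5)
print(Ri.round(2)); print(s["position"],turn(R,Ri)); G=np.array([634,-215.5,26]); print("TCP",G+14*Ri[:,2], "total",np.linalg.norm(turn(R,Ri)))
print("back",turn(Ri,R))
E
```

```text
t: 11.75
position: [481.2, 73.8, 162.2]
orientation: [[0.226, 0.938, 0.262], [0.609, -0.346, 0.714], [0.76, -0.002, -0.65]]
ft_force: [0.1, 0.4, 0.8]
gripper_width: 87.6
finger_force: 0.0
[[-0.5   0.76  0.42]
 [ 0.58  0.65 -0.49]
 [-0.64  0.   -0.77]]
[481.15934308  73.76356838 162.17807159] [-13.31  -2.39   6.91]
TCP [ 639.84440022 -222.34291346   15.2753778 ] total 15.18605610420296
back [13.31  2.39 -6.91]
```

```bash
python3 -m inch '[[0.27,-0.62,0,-0.83,-0.15,0.43],[0.27,-0.62,0,-0.83,-0.15,0.43],[0.27,-0.62,0,-0.83,-0.15,0.43],[0.27,-0.62,0,-0.83,-0.15,0.43],[0.27,-0.62,0,-0.83,-0.15,0.43],[0.27,-0.62,0,-0.83,-0.15,0.43],[0.27,-0.62,0,-0.83,-0.15,0.43],[0.27,-0.62,0,-0.83,-0.15,0.43],[0.27,-0.62,0,-0.83,-0.15,0.43],[0.27,-0.62,0,-0.83,-0.15,0.43],[0.27,-0.62,0,-0.83,-0.15,0.43],[0.27,-0.62,0,-0.83,-0.15,0.43]]';python3 -m inch '[[0,0,0,-0.83,-0.15,0.43],[0,0,0,-0.83,-0.15,0.43],[0,0,0,-0.83,-0.15,0.43],[0,0,0,-0.83,-0.15,0.43],[0,0,0,0,0,0]]'
python3 -c "
from h import *
from cell import status
s=status.state(); print(s['joint_pos'],turn(np.array(s['orientation']),pick(130.5)))
w=grab_frame('wrist'); cv2.imwrite('pics/w3.png',w['img'][:,:,::-1]);print(w['origin'])"
```

```text
t: 13.25
position: [578.0, -146.8, 162.4]
orientation: [[-0.382, 0.881, 0.28], [0.869, 0.445, -0.217], [-0.316, 0.161, -0.935]]
ft_force: [-0.1, 0.4, -0.4]
gripper_width: 86.9
finger_force: 0.0
t: 13.88
position: [576.9, -145.2, 161.1]
orientation: [[-0.501, 0.76, 0.415], [0.584, 0.65, -0.486], [-0.639, -0.001, -0.769]]
ft_force: [0.1, -0.2, -0.2]
gripper_width: 87.1
finger_force: 0.0
[ 0.33975458  0.04580913 -0.53194302  2.13664121  0.91414796  0.81070331
 -0.08258085] [-0.02 -0.03 -0.01]
[466.71662593 -17.62713126 231.44879047]
```

View pics/w3.png

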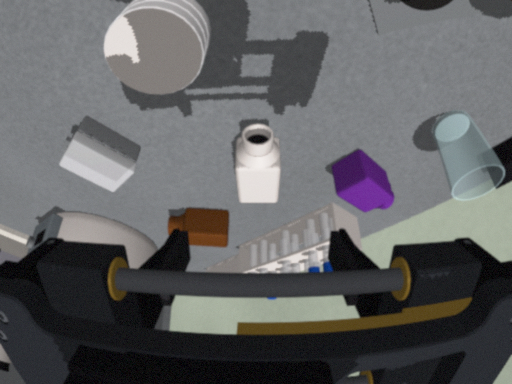

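The wrist view shows the open bottle aligned with the tool, with its mouth at (258,135) and top-face corners at (238,168), (279,166), (279,201) and (239,202). I'll compute the correction.

```bash
python3 - <<'E'
from h import *
w=grab_frame("wrist")
P=np.array([wz(w,u,v,48) for u,v in [(237,168),(279.5,167),(279.5,202),(238.5,203)]]); print(P.tolist(),P.mean(0))
print("mouth",wz(w,258,135,24)); d=(P[0]+P[1]-P[2]-P[3])/2; print("len",np.linalg.norm(d),"az",np.degrees(np.arctan2(d[1],d[0])),"foot",(P[2]+P[3])/2,"wid",np.linalg.norm(P[2]-P[3]))
d=P[1]-P[0];print(np.degrees(np.arctan2(d[1],d[0])));d=P[2]-P[3];print(np.degrees(np.arctan2(d[1],d[0])))
E
```

```text
[[604.1, -212.7], [635.6, -183.7], [682.4, -232.5], [646.6, -266.1]] [ 642.175 -223.75 ]
mouth [ 605.4 -181.5]
len 67.85891614224325 az 131.14621090055599 foot [ 664.5 -249.3] wid 49.09786146055649
42.633752008544214
43.18431531363959
```

```bash
python3 -m inch '[[0,0,-0.55,0,0,0],[0,0,-0.55,0,0,0],[0.21,-0.25,-0.38,0,0,0],[0.21,-0.25,-0.38,0,0,0],[0.21,-0.25,-0.38,0,0,0],[0.21,-0.25,-0.38,0,0,0],[0.21,-0.25,-0.38,0,0,0],[0.21,-0.25,-0.38,0,0,0],[0.21,-0.25,-0.38,0,0,0],[0,0,0,0,0,0]]'; python3 -m inch '[[0.21,-0.25,-0.38,0,0,0],[0.21,-0.25,-0.38,0,0,0],[0.21,-0.25,-0.38,0,0,0],[0,0,0,0,0,0]]';  python3 -m inch '[[0,0,0,0,0,0],[0,0,0,0,0,0],[0,0,0,0,0,0],[0,0,0,0,0,0],[0,0,0,0,0,0],[0,0,0,0,0,0]]' 0 15
```

```text
t: 15.22
position: [621.5, -201.2, 49.0]
orientation: [[-0.496, 0.764, 0.413], [0.588, 0.645, -0.488], [-0.639, 0.0, -0.769]]
ft_force: [0.2, -0.1, 0.1]
gripper_width: 86.9
finger_force: 0.0
t: 15.72
position: [640.2, -222.8, 14.2]
orientation: [[-0.497, 0.763, 0.414], [0.586, 0.647, -0.488], [-0.64, -0.0, -0.769]]
ft_force: [-0.2, 0.4, -0.1]
gripper_width: 86.9
finger_force: 0.0
t: 16.48
position: [640.7, -221.9, 15.5]
orientation: [[-0.497, 0.762, 0.416], [0.585, 0.648, -0.488], [-0.641, 0.001, -0.768]]
ft_force: [-1.7, 1.5, 3.3]
gripper_width: 47.5
finger_force: 15.0
```

```bash
python3 -m inch '[[0,0,0.6,0,0,0],[-0.2,0.2,0.9,0,0,0],[-0.5,0.6,0.9,0,0,0],[-0.5,0.6,0.9,0,0,0],[-0.6,0.7,0.9,0,0,0],[-0.6,0.7,0.9,0,0,0],[-0.6,0.7,0.9,0,0,0],[0,0,0,0.83,0.15,-0.43],[0,0,0,0.83,0.15,-0.43],[0,0,0,0.83,0.15,-0.43],[0,0,0,0.83,0.15,-0.43],[0,0,0,0.83,0.15,-0.43]]'; python3 -m inch '[[0,0,0,0.83,0.15,-0.43],[0,0,0,0.83,0.15,-0.43],[0,0,0,0.83,0.15,-0.43],[0,0,0,0.83,0.15,-0.43],[0,0,0,0.83,0.15,-0.43],[0,0,0,0.83,0.15,-0.43],[0,0,0,0.83,0.15,-0.43],[0,0,0,0.83,0.15,-0.43],[0,0,0,0.83,0.15,-0.43],[0,0,0,0.83,0.15,-0.43],[0,0,0,0.83,0.15,-0.43],[0,0,0,0,0,0]]'
python3 -c "
from h import *
from cell import status
s=status.state(); R=np.array(s['orientation']); Ri=pick(130.5); m=np.array([-.649,.76,0]); up=R@Ri.T@m; print('up',up, 'fix',turn(np.stack([np.cross([0,1,0],up),[0,1,0],up],1),np.eye(3)))
for n in('side','scene'):
  w=grab_frame(n); cv2.imwrite('pics/%s4.png'%n,w['img'][:,:,::-1])"
```

```text
t: 17.98
position: [550.6, -116.7, 195.5]
orientation: [[-0.337, 0.907, 0.253], [0.917, 0.377, -0.132], [-0.215, 0.187, -0.959]]
ft_force: [-0.3, 0.0, -1.6]
gripper_width: 47.7
finger_force: 15.0
t: 19.48
position: [549.7, -118.2, 193.5]
orientation: [[0.227, 0.939, 0.259], [0.609, -0.345, 0.714], [0.76, -0.005, -0.65]]
ft_force: [0.6, 0.2, -1.8]
gripper_width: 48.0
finger_force: 15.0
up [0.00766861 0.00729403 0.99934428] fix [ 0.03 -0.06 -0.  ]
```

View pics/side4.png

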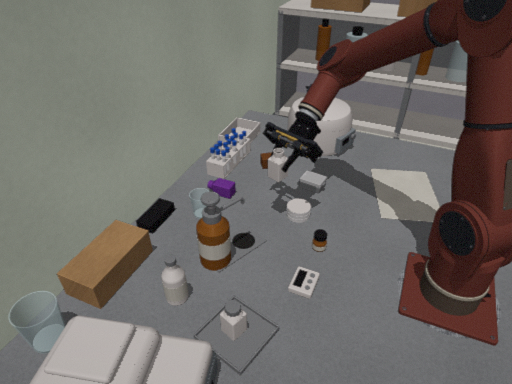

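The capped bottle stands in the tray and the open bottle is held upright. I've now viewed 11 pictures, one over the limit, so I'll work from numbers only. Next: down, in under the spout, then lower.

```bash
python3 -m inch '[[0.03,0.39,-0.89,0.03,-0.06,0],[0.03,0.39,-0.89,0,0,0],[0.03,0.39,-0.89,0,0,0],[0.03,0.39,-0.89,0,0,0],[0.03,0.39,-0.89,0,0,0],[0.25,0.69,0,0,0,0],[0.25,0.69,0,0,0,0],[0.25,0.69,0,0,0,0],[0.25,0.69,0,0,0,0],[0.25,0.69,0,0,0,0],[0,0,-0.3,0,0,0],[0,0,0,0,0,0]]'
```

```text
t: 21.08
position: [592.2, 44.6, 51.8]
orientation: [[0.22, 0.939, 0.263], [0.607, -0.343, 0.717], [0.763, 0.003, -0.646]]
ft_force: [-0.4, -0.1, -0.4]
gripper_width: 48.0
finger_force: 15.0
```

```bash
python3 -m inch '[[0,0,-0.15,0,0,0],[0,0,-0.1,0,0,0],[0,0,0,0,0,0]]'; python3 -m inch '[[0,0,-0.06,0,0,0],[0,0,0,0,0,0]]';python3 -m inch '[[0,0,-0.06,0,0,0],[0,0,0,0,0,0]]'
```

```text
t: 21.45
position: [592.5, 44.7, 45.0]
orientation: [[0.219, 0.939, 0.264], [0.607, -0.343, 0.717], [0.764, 0.003, -0.645]]
ft_force: [0.4, 0.7, -1.5]
gripper_width: 47.8
finger_force: 15.0
t: 21.7
position: [592.9, 44.9, 43.7]
orientation: [[0.218, 0.939, 0.264], [0.607, -0.343, 0.717], [0.764, 0.004, -0.645]]
ft_force: [0.7, 0.4, -0.1]
gripper_width: 48.0
finger_force: 15.0
t: 21.95
position: [593.2, 44.8, 43.1]
orientation: [[0.217, 0.939, 0.265], [0.607, -0.343, 0.717], [0.765, 0.005, -0.644]]
ft_force: [-4.4, -5.3, 12.2]
gripper_width: 47.9
finger_force: 15.0
```

Contact at TCP z ≈ 43. I'll release, then check the bottle's place by segmenting the white pixels in the pictures.

```bash
python3 -m inch '[[0,0,0.03,0,0,0],[0,0,0,0,0,0]]'; python3 -m inch '[[0,0,0,0,0,0],[0,0,0,0,0,0],[0,0,0,0,0,0],[0,0,0,0,0,0],[0,0,0,0,0,0]]' 1;  python3 -m inch '[[-0.26,-0.71,0.65,0,0,0],[-0.26,-0.71,0.65,0,0,0],[-0.26,-0.71,0.65,0,0,0],[-0.26,-0.71,0.65,0,0,0],[-0.26,-0.71,0.65,0,0,0],[-0.26,-0.71,0.65,0,0,0],[0,0,0,0,0,0]]'
cat > chk.py <<'E'
from h import *
def mask(pix,shape):
    m=np.zeros(shape,np.uint8); cv2.fillConvexPoly(m,cv2.convexHull(np.round(pix).astype(np.int32)),255); return m
def model(c,yaw):
    P=[]; t=np.radians(yaw); R=np.array([[np.cos(t),-np.sin(t)],[np.sin(t),np.cos(t)]])
    for z in(3,73):
        for x in(-24,24):
            for y in(-24,24): P.append([*(R@[x,y]+c),z])
    return P
for n,win in(("scene",(235,185,60,70)),("side",(215,195,60,65))):
    f=grab_frame(n); x,y,w,h=win; im=f["img"][y:y+h,x:x+w].astype(int)
    m=((im.min(2)>125)&(im.max(2)-im.min(2)<35)).astype(np.uint8)
    k,l,st,ce=cv2.connectedComponentsWithStats(m)
    q=np.array([proj(f,P) for P in model([589.5,36.5],70)])
    print(n,"model box",q.min(0).round(),q.max(0).round()); 
    for i in range(1,k):
        if st[i,4]>30: print("  blob",st[i,:2]+[x,y],st[i,:2]+st[i,2:4]+[x,y],st[i,4])
E
python3 chk.py
```

```text
t: 22.2
position: [593.2, 44.9, 43.2]
orientation: [[0.218, 0.939, 0.265], [0.607, -0.343, 0.717], [0.764, 0.005, -0.645]]
ft_force: [-0.8, -3.1, 6.0]
gripper_width: 48.2
finger_force: 15.0
t: 22.82
position: [592.7, 45.1, 42.6]
orientation: [[0.218, 0.939, 0.264], [0.607, -0.343, 0.717], [0.764, 0.004, -0.645]]
ft_force: [0.7, 0.0, 0.1]
gripper_width: 84.9
finger_force: 0.0
t: 23.7
position: [546.4, -85.0, 160.5]
orientation: [[0.219, 0.938, 0.267], [0.608, -0.345, 0.715], [0.763, 0.006, -0.646]]
ft_force: [-0.3, -0.0, -0.1]
gripper_width: 86.9
finger_force: 0.0
scene model box [252. 209.] [276. 241.]
  blob [283 199] [293 209] 54
  blob [252 201] [287 230] 354
  blob [242 241] [262 255] 106
  blob [235 244] [241 255] 31
side model box [231. 216.] [254. 248.]
  blob [236 215] [255 247] 269
```

```bash
python3 - <<'E'
from h import *
w=grab_frame("wrist"); R=np.array(w["rotation"])
def fp(P):
    c=R.T@(np.array(P)-w["origin"]); t=np.arctan2(np.hypot(c[0],c[1]),c[2]); r=t*w["K"][0,0]; return w["K"][:2,2]+r*c[:2]/np.hypot(c[0],c[1])
u,v=fp([589.5,36.5,99]); print("pred mouth",u,v,"tip",fp([590.5,37,151]),"foot corners",[fp(p).round(1).tolist() for p in ([558.7,22.2,3],[603.9,5.7,3])])
x0,y0=int(u)-26,int(v)-30; im=w["img"][y0:y0+75,x0:x0+52].astype(int); g=im.mean(2)
for i in range(0,75,3): print(y0+i," ".join("%3d"%a for a in g[i,::2]))
print(x0)
E
```

```text
pred mouth 259.98022503627175 150.28175953230348 tip [261.18180138 111.37678851] foot corners [[240.1, 216.2], [279.0, 216.2]]
120  93  99 100 104 103 106 108 111 110 110 111 112 113 110 108 114 111 117 115 112 113 109 111 111 110 111
123  91 100 101 101 104 108 110 105 108 110 112 112 114 114 109 114 108 115 115 109 115 112 113 108 110 110
126  82  94  99 103 100 109 109 111 110 114 110 112 112 113 112 115 112 115 115 113 108 111 112 109 110 110
129  81  60  93 100 104 111 111 110 111 113 107 110 114 111 107 113 115 117 113 115 114 113 111 109 110 108
132  90  43  42  76 103 107 109 110 109 110 109 112 113 111 109 112 110 116 116 113 113 113 108 106 111 109
135 102  37  39  33  51  75 100 107 111 110 109 110 112 112 110 115 114 117 113 114 112 112 109 108 108 110
138 111  46  36  40  39  36  43  50  72  89  98 109 114 114 113 113 114 117 113 112 112 109 107  92  79  56
141 119  51  28  35  34  38  39  38  40  84 148 190 205 205 208 193 116  87  65  57  46  44  43  38  37  36
144 131  81  38  41  38  38  42 123 206 197 147 128 127 125 125 126 122 131 130  96  53  45  42  38  42  40
1
[... 1030 characters left out ...]
 149 143 146 145 143 137 147 170 172 175 135  81
177 138 138 150 209 211 193 186 189 185 186 166 150 156 147 146 148 145 144 143 140 156 175 195 211 145  80
180 136 137 155 217 233 231 209 190 187 186 183 179 178 161 150 147 146 145 142 142 188 226 230 216 160 124
183 137 136 153 205 221 222 223 218 187 175 183 183 182 182 164 153 144 146 150 167 223 229 226 212 160 135
186 137 137 126 152 164 168 165 169 168 155 151 142 143 145 143 141 141 141 146 146 170 190 191 169 120 126
189 134  97  77 117 123 127 124 126 124 125 123 124 125 124 126 125 124 128 124 123 124 126 124 116  86  65
192 110  46  62 109 121 122 125 124 123 124 121 125 123 123 123 124 123 122 122 124 125 125 123 115  74  38
233
```

The neck rim centre is at (260,152) against a predicted (260,150), and the body is centred at column 260, so the bottle is within about 2 mm. Now I'll shut the gripper, turn it vertical, rise and go above the plunger.

```bash
python3 -m inch '[[0,0,0.8,-0.85,0.31,0],[0,0,0.8,-0.85,0.31,0],[0,0,0.8,-0.85,0.31,0],[0,0,0.8,-0.85,0.31,0],[0,0,0.8,-0.85,0.31,0],[0,0,0,-0.85,0.31,0],[0,0,0,-0.85,0.31,0],[0,0,0,-0.85,0.31,0],[0,0,0,0,0,0]]' 0; python3 -m inch '[[0.35,0.93,0,0,0,0],[0.35,0.93,0,0,0,0],[0.35,0.93,0,0,0,0],[0.35,0.93,0,0,0,0],[0.35,0.93,0,0,0,0],[0.35,0.93,0,0,0,0],[0.35,0.93,0,0,0,0],[0.35,0.93,0,0,0,0],[0,0,0,0,0,0]]'
```

```text
t: 24.98
position: [546.3, -78.8, 278.7]
orientation: [[0.333, 0.943, 0.002], [0.943, -0.333, 0.002], [0.002, 0.001, -1.0]]
ft_force: [0.1, 0.7, 0.2]
gripper_width: 5.6
finger_force: 0.0
t: 26.1
position: [629.5, 142.6, 278.2]
orientation: [[0.337, 0.942, 0.0], [0.942, -0.337, 0.003], [0.003, -0.001, -1.0]]
ft_force: [0.1, -0.9, -0.4]
gripper_width: 0.7
finger_force: 0.0
```

```bash
python3 -m inch '[[0.03,-0.13,-0.5,0,0,0],[0,0,-0.4,0,0,0],[0,0,-0.3,0,0,0],[0,0,-0.15,0,0,0],[0,0,-0.1,0,0,0],[0,0,-0.1,0,0,0],[0,0,-0.1,0,0,0],[0,0,0,0,0,0]]'; python3 -m inch '[[0,0,-0.1,0,0,0],[0,0,-0.08,0,0,0],[0,0,0,0,0,0]]'
```

```text
t: 27.1
position: [630.8, 136.5, 230.3]
orientation: [[0.34, 0.941, 0.003], [0.941, -0.34, -0.0], [0.001, 0.003, -1.0]]
ft_force: [-2.8, -1.8, 4.2]
gripper_width: 0.4
finger_force: 2.3
t: 27.48
position: [630.9, 136.6, 225.3]
orientation: [[0.34, 0.941, 0.003], [0.941, -0.34, -0.0], [0.001, 0.003, -1.0]]
ft_force: [-2.7, -1.2, 7.2]
gripper_width: 0.3
finger_force: 3.3
```

```bash
python3 -m inch '[[0,0,-0.06,0,0,0],[0,0,-0.05,0,0,0],[0,0,0,0,0,0]]'; python3 -m inch '[[0,0,-0.06,0,0,0],[0,0,0,0,0,0]]'
```

```text
t: 27.85
position: [631.0, 136.5, 222.5]
orientation: [[0.34, 0.94, 0.004], [0.94, -0.34, -0.0], [0.001, 0.003, -1.0]]
ft_force: [-4.7, -1.7, 10.0]
gripper_width: 0.2
finger_force: 4.5
t: 28.1
position: [631.0, 136.6, 222.4]
orientation: [[0.34, 0.94, 0.005], [0.94, -0.34, -0.0], [0.001, 0.005, -1.0]]
ft_force: [-8.0, -3.3, 20.0]
gripper_width: 0.4
finger_force: 9.3
```

The force jumped to 20 N with no further travel, so the plunger is at its stop. I'll raise the gripper clear and check both bottles.

```bash
python3 -m inch '[[0,0,0.3,0,0,0],[0,0,0.4,0,0,0],[0,0,0.8,0,0,0],[0,0,0.8,0,0,0],[-0.3,-0.8,0.3,0,0,0],[-0.3,-0.8,0,0,0,0],[-0.3,-0.8,0,0,0,0],[-0.3,-0.8,0,0,0,0],[-0.3,-0.8,0,0,0,0],[-0.3,-0.8,0,0,0,0],[-0.3,-0.8,0,0,0,0],[-0.3,-0.8,0,0,0,0]]'; python3 -m inch '[[-0.3,-0.8,0,0,0,0],[0,0,0,0,0,0],[0,0,0,0,0,0]]'; python3 chk.py; python3 - <<'E'
from h import *
o=cv2.imread("pics/side4.png")[:,:,::-1].astype(int); n=grab_frame("side")["img"].astype(int)
for k,(x,y,w,h) in {"tray+capped":(195,295,85,70),"dispenser+plunger":(195,190,35,80)}.items(): print(k,np.abs(o-n)[y:y+h,x:x+w].mean().round(2))
E
```

```text
t: 29.6
position: [558.6, -56.0, 297.6]
orientation: [[0.34, 0.941, 0.003], [0.941, -0.34, -0.0], [0.001, 0.003, -1.0]]
ft_force: [-1.4, -0.5, -0.4]
gripper_width: 0.7
finger_force: 0.0
t: 29.98
position: [550.1, -78.5, 297.7]
orientation: [[0.339, 0.941, 0.003], [0.941, -0.339, 0.0], [0.001, 0.003, -1.0]]
ft_force: [0.1, 0.3, 0.1]
gripper_width: 0.5
finger_force: 0.0
scene model box [252. 209.] [276. 241.]
  blob [253 209] [279 230] 198
side model box [231. 216.] [254. 248.]
  blob [236 215] [255 247] 236
tray+capped 2.06
dispenser+plunger 2.57
```

Nothing has changed at the tray or the dispenser apart from noise, the open bottle is in place and the plunger is back up. Handing in.

```bash
python3 -c "
from cell import workorder
print(workorder.sign_off())"
```

```text
the job is handed in; nothing more can be done
None
```

I handed the job in at about 30 s with no verdict returned: the capped bottle is upright in the tray, the open bottle is within about 2 mm of its place under the spout, and the plunger was pressed to its stop and is back up — but I viewed 11 pictures, one over the limit of 10.

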